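# Open the drip tank of a wet knife sharpener

## Robot

A 6-joint arm with a two-finger parallel gripper is mounted at the origin on the work surface. World frame = base frame: x ahead of the robot, y to its left, z up, the work surface at z = 0. Lengths are in m, angles in rad, forces in N, time in s.
With the tool pointing down it reaches from about 0.35 to 0.975 m from the base axis. Payload 4.9 kg.
Tool frame: the origin (TCP) lies at the very end of the fingers, on their centre line; the grasp point (between the pads) lies 19 mm behind it; x points along the fingers, y is the direction in which the jaws open and shut, and the axes are right-handed (so a half turn about x gives the same grasp; the last joint's range is limited). The gripper opens to 85 mm and grips with 20 to 120 N. Pads are 22 mm wide; open, the fingers measure 114 mm over their backs; the gripper's body (76 mm by 85 mm) begins 54 mm behind the grasp point. The pads swing forward as they close: fully open they stand 13 mm farther back than shut.
Start: joints at [-1.339, 0.053, 1.613, -0, 1.476, -0.119], TCP at [0.215, -0.587, 0.231] pointing down, gripper open.
Joint ranges: [-3.01, 3.01], [-1.01, 2.22], [0.06, 2.58], [-1.02, 4.17], [0.09, 2.62], [-3.14, 3.14]. Speed limits (rad/s): [2.57, 2.57, 3.14, 3.14, 3.14, 3.14].

## Interface

Orientations are given as a unit quaternion [w, x, y, z].
In Python, from plant import manip gives the robot as it stands.
- The arm moves only by the tool play_rows, never from a script. Its argument "plan" is a list of rows, each a list of 5 numbers: the shift along the tool's x, y, z in mm, then the turn about the tool's x in rad, then the closure, from -1 (fully open) to 1 (shut). A call has 1 to 8 rows; each row is the pose to reach, as a shift and turn from the pose commanded when the call began, along the tool's axes at that moment; what a row does not reach only later rows make up. A row lasts 1/8 s, in which the tool goes at most 62.5 mm and 10.7 degrees, less where a joint would pass 70% of its speed; a pose out of reach is approached as far as the arm can. A call with a gripper value outside its range is refused whole. The fingers move at their own pace and stop on an object; the grip force is fixed at half the most. Time passes only in rows, so rows that repeat a pose let the fingers close. It gives the time, the measured TCP pose, the force and the opening at its end, in the units of the state.
- manip.state(): the state, without advancing time (a new reading comes with each control period).
- manip.grab_frame(name): name is "scene" or "top" or "wrist"; returns a dict with "img" (400x640x3 uint8, red, green, blue), "range_z" (400x640 float32, m along the optical axis (not along the pixel's ray), 0 where there is no reading), "fx", "fy", "cx", "cy" (pixels), "origin" and "rotation" of the camera in the world. Camera axes: x right, y up, looking along -z (the intrinsics and any distortion apply to the point x, -y, -z); pixel columns grow to the right and rows downward; lengths in m; the calibration is good to about 2 mm. A picture is of the moment at which its call begins.
- manip.job_done(): hands the job in, once; it reports no verdict.
The state is a dict: "time": time; "joint_pos": joint angles; "joint_vel": joint speeds; "joint_efforts": joint torques, N m; "tool_pos": TCP position; "tool_rot": TCP orientation; "contact_force": force on the tool from outside, world axes, zero at the start; "ft_torque": the same for the moment, N m; "gripper_width": opening from 0.0 (shut) to 1.0 (fully open).
Only numpy, scipy, OpenCV 4.12 (cv2) and the standard library are available. Lean on these libraries where they do the work, as an engineer would, in place of code of your own. Each camera call takes 0.05 s, during which the arm holds its last target. There are 200 camera calls.

## Task

The sharpener's drip tank is due for refilling. First shut the drip cock: turn its red lever until it stands square across the brass pipe, pointing to the front of the machine. Then unscrew the tight blue cap anticlockwise only until its thread lets go, leaving the tank seated in its cradle and the things around it where they are, lift the cap off, and finish still holding it level in the gripper, straight above the open neck with its lower edge about 2 cm clear of the rim, so that it drips back into the tank.

Things in the scene. Friction and masses are not known exactly. Their poses are not given: they have to be found in the camera images.
- sharpener: fixed green wet knife sharpener, 250 x 420 mm, with a level brown stone wheel (200 mm, top at z 105 mm, pan 232 mm) at its -y end and the tank at its +y end. Origin: centre of its underside, on the table; front faces its -x. A brass drip pipe (11 mm thick, axis at x 0, z 130 mm) runs from the tank's cradle along -y to y -34 mm, over the wheel.
- cradle (a point): centre of the inner floor of the grey open cradle on the sharpener (115 mm above the table). Inside 93 x 93 mm; walls 7 mm thick, 30 mm high. It holds the tank and braces it against turning. Axes as the sharpener's.
- spindle (a point): on the upright axis of the cock's spindle, at the height of the lever's middle, 180 mm above the table. Below the lever the spindle is 10 mm thick, and brass up to 24 mm thick begins 22 mm lower. Axes as the sharpener's: pipe along y, front at -x.
- cock (a joint): opening of the drip cock, rad: 0 = shut, red lever square across the pipe and pointing to the sharpener's -x (its front); pi/2 = fully open, lever along the pipe pointing to the sharpener's -y. Shutting turns it clockwise seen from above. It turns stiffly (about 0.06 N m), stays where it is left and has no end stop at shut.
- lever_grip (a point): point to pinch the red lever: on its mid line, 42 mm from the spindle's axis. The lever is level, 10 mm wide, 8 mm thick, its end 57 mm from the axis, its middle 180 mm above the table. This frame's -x points along the lever away from the spindle, z up.
- tank: loose whitish plastic water tank, 90 x 90 mm, body 64 mm high, sloping shoulder to 70 mm, then a round neck 39 mm across up to the rim at 99 mm; 0.5 to 0.8 kg. Stands in the cradle with 1.5 mm play all round, so a pull on the cap before its thread lets go lifts the tank. Origin: centre of its underside; axes as the sharpener's.
- tank_mouth (a point): centre of the neck's rim on the tank, 99 mm above the tank's underside (214 mm above the table when seated). z up, axes as the tank's.
- cap: loose round blue screw cap, 55 mm across, 22 mm high, ribbed side, 45 g. Origin: centre of its lower edge; z up. Tight, its lower edge is 15 mm below the rim and 14 mm above the tank's shoulder, its top about 221 mm above the table. A springy seal makes the first 50 degrees stiff (up to 1 N m: grip with 30 N or more). Unscrews anticlockwise from above; the thread lets go after 70 to 95 degrees.
- cap_mark (a point): white line on the cap's top, point 22 mm from its axis. With the cap tight it lies 7 to 23 degrees clockwise (from above) of the tank's +x; it should end on the tank's +y side: half a turn in all is too much. The cap rises up to 3 mm while unscrewing; turned past about 130 degrees without being raised, it catches the next start of the two-start thread.
- jug: bystander, loose: pale blue open mug-like jug, 88 mm across, 120 mm high, beyond the sharpener's tank end. Origin: centre of its underside.
- whetstone: bystander, loose: two-coloured whetstone block 206 x 72 x 26 mm lying beside the wheel end. Origin: centre of its underside.
- knife: bystander, loose: kitchen knife with dark wooden handle, 305 mm long, 20 mm high, lying flat beyond the whetstone. Origin: on the table near the middle of its length, handle to its -x.

How it is judged:
On the way:
1. the cock is shut (lever within 8 degrees of square across the pipe) while the cap is still on tight (value of joint cock between -0.14 and 0.14 rad and z of cap in the frame of tank_mouth below -0.013 m), for 0.2 s.
At the end, for the whole second after the job is handed in: Cock within 0.14 rad of shut; cap held still by the fingers clear of the tank, its lower edge 8 to 40 mm above the rim, within 15 mm of the neck axis and 0.15 rad of level, its mark on the tank's +y side (under about half a turn from tight); tank seated upright in its cradle (value of joint cock between -0.14 and 0.14 rad and z of cap in the frame of tank_mouth between 0.008 and 0.04 m and horizontal distance between cap and tank_mouth below 0.015 m and angle between cap's own z axis and vertical below 0.15 rad and y of cap_mark in the frame of tank above 0 m and contact force between the fingers and cap above 1 N and contact force between cap and tank below 0.05 N and linear speed of cap below 0.02 m/s and z of tank in the frame of sharpener below 0.118 m and angle between tank's own z axis and vertical below 0.05 rad); the arm keeps its last pose, push and grip.
It fails at once if the tank is pulled up in its cradle by more than 8 mm or tipped (z of tank in the frame of sharpener above 0.123 m or angle between tank's own z axis and vertical above 0.15 rad).
It fails at once if the jug, the whetstone or the knife is moved by more than 25 mm (distance of any of jug, whetstone, knife from where it was at the start of the episode above 0.025 m).
It also fails if it takes over 61 s, if anything falls off the work surface, if the arm or the gripper's body presses on something with over 40 N, if the wrist force passes 120 N, or if a joint passes its speed limit or range.

## Working session

There is one attempt and no reset: what is moved stays moved. The work goes in short steps, Python scripts to look and compute and a tool call to move; the robot and the scene stay as the last step left them, time stands still between calls to the robot, and variables do not carry over. Pictures are saved under pics/ and viewed, about 8 in all and at most 12, crops included, and the job is handed in when it is done.

Besides the shell and the picture viewer there is one more tool, called after "Emit:" as name(argument=value, ...), one argument or row to a line, values as JSON. play_rows: Moves the arm, as the interface text tells. Its arguments: {"type":"object","properties":{"plan":{"type":"array"}},"required":["plan"]}

```bash
ls; mkdir -p pics
cat > h.py <<'E'
import numpy as np, cv2
from plant import manip
def grab(n):
    f=manip.grab_frame(n); f['img']=np.array(f['img']); return f
def save(f,name): cv2.imwrite('pics/'+name,cv2.cvtColor(f['img'],cv2.COLOR_RGB2BGR))
def pts(f):
    h,w=f['range_z'].shape; v,u=np.mgrid[:h,:w]; z=f['range_z']
    p=np.stack([(u-f['cx'])/f['fx']*z,-(v-f['cy'])/f['fy']*z,-z],-1)
    return p@np.array(f['rotation']).reshape(3,3).T+np.array(f['origin'])
def ray(f,u,v,z):
    d=np.array(f['rotation']).reshape(3,3)@np.array([(u-f['cx'])/f['fx'],-(v-f['cy'])/f['fy'],-1])
    o=np.array(f['origin']); return o+d*(z-o[2])/d[2]
E
python3 - <<'E'
from h import *
s=manip.state()
for k in s: print(k,np.round(s[k],3))
for n in ('top','scene'):
    f=grab(n); save(f,n+'0.png'); print(n,{k:np.round(f[k],3).tolist() for k in f if k not in('img','range_z')},(f['range_z']>0).mean())
    np.savez(n+'0.npz',**f)
E
```

```text
pics
time 0.0
joint_pos [-1.339  0.053  1.614  0.     1.476 -0.119]
joint_vel [ 0.     0.    -0.001  0.    -0.002  0.001]
joint_efforts [-1.0000e-03 -3.9368e+01 -3.7018e+01 -0.0000e+00  7.0000e-03 -0.0000e+00]
tool_pos [ 0.215 -0.586  0.23 ]
tool_rot [-0.123 -0.696 -0.124  0.696]
contact_force [0.613 0.167 1.475]
ft_torque [ 0.017 -0.05   0.015]
gripper_width 1.0
top {'fx': 409.739, 'fy': 409.739, 'cx': 318.464, 'cy': 203.931, 'origin': [0.381, -0.007, 1.44], 'rotation': [0.708, 0.062, -0.056, -0.701]} 0.9958359375
scene {'fx': 503.844, 'fy': 503.844, 'cx': 308.821, 'cy': 198.725, 'origin': [1.038, -0.446, 1.212], 'rotation': [0.892, 0.236, 0.103, 0.373]} 0.99601953125
```

```bash
cat > fix.py <<'E'
E
rm fix.py
sed -i "s/^from plant.*/from plant import manip\nfrom scipy.spatial.transform import Rotation as R\ndef rm(q): q=np.array(q,float); return R.from_quat(q[[1,2,3,0]]).as_matrix()/; s/np.array(f\['rotation'\]).reshape(3,3)/rm(f['rotation'])/" h.py; cat h.py|head -20
```

```text
import numpy as np, cv2
from plant import manip
from scipy.spatial.transform import Rotation as R
def rm(q): q=np.array(q,float); return R.from_quat(q[[1,2,3,0]]).as_matrix()
def grab(n):
    f=manip.grab_frame(n); f['img']=np.array(f['img']); return f
def save(f,name): cv2.imwrite('pics/'+name,cv2.cvtColor(f['img'],cv2.COLOR_RGB2BGR))
def pts(f):
    h,w=f['range_z'].shape; v,u=np.mgrid[:h,:w]; z=f['range_z']
    p=np.stack([(u-f['cx'])/f['fx']*z,-(v-f['cy'])/f['fy']*z,-z],-1)
    return p@rm(f['rotation']).T+np.array(f['origin'])
def ray(f,u,v,z):
    d=rm(f['rotation'])@np.array([(u-f['cx'])/f['fx'],-(v-f['cy'])/f['fy'],-1])
    o=np.array(f['origin']); return o+d*(z-o[2])/d[2]
```

View pics/top0.png

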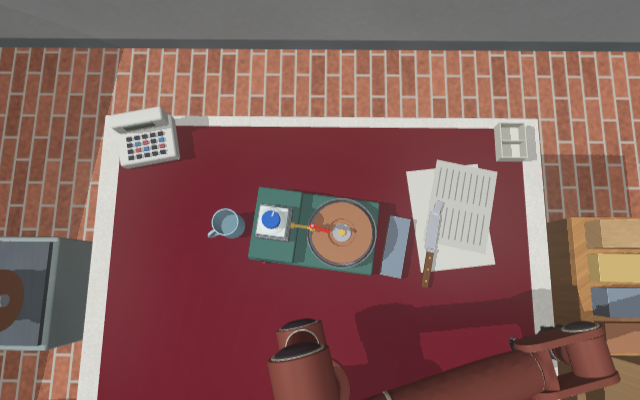

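View pics/scene0.png

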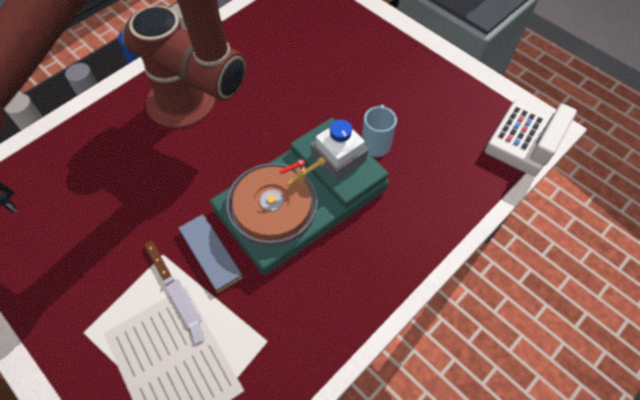

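```bash
cat > m.py <<'E'
from h import *
def big(m):
    n,l,s,c=cv2.connectedComponentsWithStats(m.astype(np.uint8)); 
    i=1+s[1:,4].argmax(); return l==i
def meas(f,ztop=.221,zl=.184):
    hsv=cv2.cvtColor(f['img'],cv2.COLOR_RGB2HSV); P=pts(f); h,s,v=[hsv[...,i].astype(int) for i in range(3)]
    X=P[...,:2]; reg=(P[...,2]>.15)&(P[...,2]<.27)&(P[...,0]>.3)
    blue=(h>105)&(h<130)&(s>150)&(v>80)&reg
    red=((h<6)|(h>174))&(s>150)&(v>120)&reg
    out={}
    for n,m,z in(('blue',blue,ztop),('red',red,zl)):
        if m.sum()<8: print(n,'none'); continue
        m=big(m); vs,us=np.nonzero(m)
        if n=='blue':
            m2=big(m&(abs(P[...,2]-ztop)<.006)) if (m&(abs(P[...,2]-ztop)<.006)).sum()>8 else m
            vs,us=np.nonzero(cv2.morphologyEx(m2.astype(np.uint8),cv2.MORPH_CLOSE,np.ones((9,9))))
        W=np.array([ray(f,a,b,z) for a,b in zip(us,vs)])[:,:2]
        c=W.mean(0); e,E=np.linalg.eigh(np.cov(W.T)); d=E[:,1]; t=(W-c)@d
        print(n,len(us),'px',us.mean().round(1),vs.mean().round(1),'c',c.round(4),'dir',np.degrees(np.arctan2(d[1],d[0])).round(1),'ends',(c+d*t.min()).round(4),(c+d*t.max()).round(4),'z',np.median(P[m][:,2]).round(3),'sd',np.sqrt(e).round(4))
        out[n]=(c,d,W)
    return out
E
python3 - <<'E'
from m import *
for n in('top','scene'):
    f=dict(np.load(n+'0.npz')); meas(f)
    if n=='top':
        hsv=cv2.cvtColor(f['img'],cv2.COLOR_RGB2HSV); P=pts(f)
        g=(hsv[...,0]>75)&(hsv[...,0]<95)&(hsv[...,1]>80)&(hsv[...,1]<220)
        Z=P[...,2]
        g=(Z>.03)&(Z<.2)&(P[...,0]>.3)&(abs(P[...,1])<.35)
        k=big(g); vs,us=np.nonzero(k)
        # region boundary in world XY by depth
        r=cv2.minAreaRect((P[k][:,:2]*1000).astype(np.float32)); print('rect',r)
        w=(abs(Z-.105)<.004)&(hsv[...,0]<15)&(hsv[...,1]>60)&(P[...,0]>.3); w=big(w)
        c,rad=cv2.minEnclosingCircle((P[w][:,:2]*1000).astype(np.float32)); print('wheel',c,rad)
        print('top of tank', )
        t=(hsv[...,1]<50)&(hsv[...,2]>150)&(Z>.15)&(Z<.2)&(P[...,0]>.3); t=big(t)
        print(cv2.minAreaRect((P[t][:,:2]*1000).astype(np.float32)),np.median(Z[t]))
E
```

```text
blue 232 px 270.4 219.2 c [0.5385 0.1474] dir 72.0 ends [0.5304 0.1223] [0.5469 0.1732] z 0.222 sd [0.0124 0.0136]
red 58 px 320.9 228.4 c [ 0.5163 -0.0043] dir 70.7 ends [ 0.5073 -0.03  ] [0.5266 0.0253] z 0.184 sd [0.0033 0.0164]
rect ((524.5330200195312, 16.565536499023438), (416.774658203125, 254.81712341308594), 83.85558319091797)
wheel (514.8736572265625, -70.81966400146484) 99.85148620605469
top of tank
((541.1984252929688, 150.8267822265625), (95.75, 89.5638427734375), 83.04991912841797) 0.18158963931056038
blue 310 px 340.1 128.8 c [0.5403 0.1424] dir 127.8 ends [0.5579 0.1197] [0.5232 0.1644] z 0.221 sd [0.0132 0.0143]
red 104 px 290.7 167.1 c [ 0.5178 -0.006 ] dir 69.5 ends [ 0.5071 -0.0345] [0.5299 0.0263] z 0.184 sd [0.0038 0.0176]
```

Run:
```python
from m import *
s=manip.state(); M=rm(s['tool_rot']); print(M.round(3)); print('yaw of tool y',np.degrees(np.arctan2(M[1,1],M[0,1])))
f=grab('wrist'); print(f['origin'],rm(f['rotation']).round(3),f['fx'])
```

```text
[[-0.     0.344 -0.939]
 [ 0.002 -0.939 -0.344]
 [-1.    -0.002 -0.   ]]
yaw of tool y -69.90031240394902
[ 0.27761487 -0.56502862  0.37327872] [[ 0.342  0.907  0.245]
 [-0.94   0.331  0.087]
 [-0.002 -0.26   0.966]] 294.8795123469772
```

Emit:
play_rows(
  plan=[
    [-60,0,0,0.18,-1],
    [-120,0,0,0.36,-1],
  ],
)

```text
time: 0.4
tool_pos: [0.2146, -0.5862, 0.351]
tool_rot: [0.007, -0.707, 0.004, 0.707]
contact_force: [0.9, -0.5, 0.3]
gripper_width: 1.001
```

```bash
cat > st.py <<'E'
from h import *
s=manip.state(); M=rm(s['tool_rot']); print(s['time'],'p',np.round(s['tool_pos'],4),'yawY',np.degrees(np.arctan2(M[1,1],M[0,1])).round(2),'q',np.round(s['joint_pos'],3),'F',np.round(s['contact_force'],1),'T',np.round(s['ft_torque'],2),'w',round(s['gripper_width'],3),'down',M[:,0].round(3))
E
python3 st.py
```

```text
0.4 p [ 0.2146 -0.5862  0.351 ] yawY -90.87 q [-1.339  0.01   1.46  -0.     1.675  0.247] F [ 0.9 -0.5  0.3] T [-0.02 -0.02 -0.02] w 1.001 down [-0.001  0.003 -1.   ]
```

Emit:
play_rows(
  plan=[
    [0,-568,-297,-1.237,-1],
    [0,-568,-297,-1.237,-1],
    [0,-568,-297,-1.237,-1],
    [0,-568,-297,-1.237,-1],
    [0,-568,-297,-1.237,-1],
    [0,-568,-297,-1.237,-1],
    [0,-568,-297,-1.237,-0.2],
    [0,-568,-297,-1.237,-0.2],
  ],
)

```text
time: 1.4
tool_pos: [0.451, -0.144, 0.3511]
tool_rot: [0.408, 0.578, 0.407, -0.578]
contact_force: [0.4, -0.9, -0.3]
gripper_width: 0.607
```

```bash
python3 st.py
```

```text
1.4 p [ 0.451  -0.144   0.3511] yawY -19.63 q [-0.466 -0.359  1.785 -0.     1.715 -0.124] F [ 0.4 -0.9 -0.3] T [-0.01 -0.01  0.  ] w 0.607 down [ 0. -0. -1.]
```

Emit:
play_rows(
  plan=[
    [40,14,-139,0,-0.2],
    [40,14,-139,0,-0.2],
    [40,14,-139,0,-0.2],
    [40,14,-139,0,-0.2],
  ],
)

```text
time: 1.9
tool_pos: [0.5102, -0.0185, 0.31]
tool_rot: [-0.408, -0.577, -0.409, 0.578]
contact_force: [0.3, -0.9, -0.2]
gripper_width: 0.6
```

```bash
python3 st.py
python3 - <<'E'
from m import *
f=grab('wrist'); save(f,'w1.png'); np.savez('w1.npz',**f); meas(f)
f=grab('top'); np.savez('t1.npz',**f); meas(f)
E
```

```text
1.9 p [ 0.5102 -0.0185  0.31  ] yawY -19.48 q [-0.182 -0.257  1.771 -0.     1.63   0.158] F [ 0.3 -0.9 -0.2] T [-0.02  0.03 -0.06] w 0.6 down [-0.002  0.    -1.   ]
blue 710 px 282.0 6.4 c [0.5319 0.1228] dir 160.2 ends [0.5508 0.116 ] [0.5125 0.1298] z 0.221 sd [0.0027 0.0096]
red 732 px 321.7 170.1 c [ 0.517  -0.0006] dir 71.7 ends [ 0.5065 -0.0322] [0.5265 0.0281] z 0.185 sd [0.0035 0.0187]
blue 231 px 270.4 219.2 c [0.5386 0.1473] dir 69.7 ends [0.5295 0.1227] [0.548  0.1728] z 0.222 sd [0.0124 0.0136]
red none
```

View pics/w1.png

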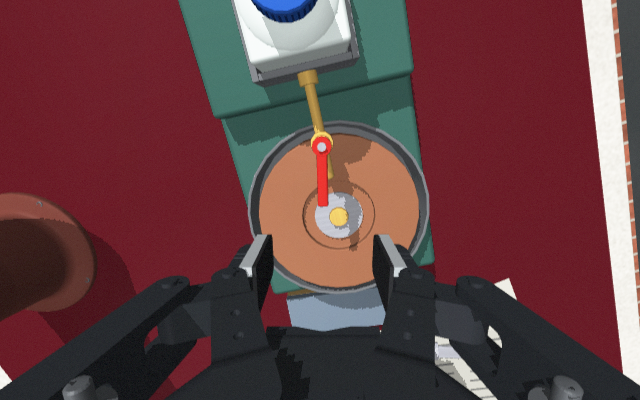

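Run:
```python
from m import *
f=dict(np.load('w1.npz'))
S=ray(f,321.5,146.5,.187); T=ray(f,322.5,206.5,.184); print(S,T,T-S,np.linalg.norm((T-S)[:2]),np.degrees(np.arctan2(*(T-S)[1::-1])))
hsv=cv2.cvtColor(f['img'],cv2.COLOR_RGB2HSV);P=pts(f)
b=(hsv[...,0]>12)&(hsv[...,0]<28)&(hsv[...,1]>100)&(abs(P[...,2]-.132)<.008)&(P[...,1]>.04)
W=P[b][:,:2];c=W.mean(0);e,E=np.linalg.eigh(np.cov(W.T));print('pipe',b.sum(),c,np.degrees(np.arctan2(E[1,1],E[0,1])))
w=(abs(P[...,2]-.105)<.006)&(hsv[...,0]<15)&(hsv[...,1]>60); w=big(w)
print('wheel',cv2.minEnclosingCircle((P[w][:,:2]*1000).astype(np.float32)))
```

```text
[0.52417703 0.02025643 0.187     ] [ 0.50599295 -0.03355416  0.184     ] [-0.01818408 -0.05381059 -0.003     ] 0.05680000641271478 -108.6715292432509
pipe 604 [0.52976916 0.06800799] 83.12227534419424
wheel ((512.4524536132812, -74.4477310180664), 99.95335388183594)
```

Emit:
play_rows(
  plan=[
    [60,0,1,0.01,-0.2],
    [110,0,1,0.01,-0.2],
    [148,0,1,0.01,-0.2],
    [148,0,1,0.01,1],
    [148,0,1,0.01,1],
    [148,0,1,0.01,1],
    [148,0,1,0.01,1],
    [148,0,1,0.01,1],
  ],
)

```text
time: 3.0
tool_pos: [0.5094, -0.0212, 0.1658]
tool_rot: [-0.405, -0.579, -0.405, 0.581]
contact_force: [-8.4, -0.8, 4.2]
gripper_width: 0.103
```

```bash
python3 st.py
python3 - <<'E'
import numpy as np
# arc: tool yaw psi, lever at angle; tool axes y=(c,s), z=(s,-c); radial outward from spindle = +z tool (psi=-20 -> (-.34,-.94))
r=42
for d in np.arange(0,80,9.75):
    t=np.radians(d)  # clockwise from above by d; turn +t about x
    # position change in tool axes: outward e=z; clockwise rot in world: e->? compute
    psi=np.radians(-20); y=np.array([np.cos(psi),np.sin(psi)]); z=np.array([np.sin(psi),-np.cos(psi)])
    Rm=np.array([[np.cos(t),np.sin(t)],[-np.sin(t),np.cos(t)]]); dp=r*(Rm@z-z)
    print(round(d,2),round(t,3),(dp@y).round(1),(dp@z).round(1))
E
```

```text
3.0 p [ 0.5094 -0.0212  0.1658] yawY -20.16 q [-0.187 -0.176  1.943 -0.002  1.377  0.165] F [-8.4 -0.8  4.2] T [-0.01  1.33  0.41] w 0.103 down [-0.002 -0.001 -1.   ]
0.0 0.0 0.0 0.0
9.75 0.17 -7.1 -0.6
19.5 0.34 -14.0 -2.4
29.25 0.511 -20.5 -5.4
39.0 0.681 -26.4 -9.4
48.75 0.851 -31.6 -14.3
58.5 1.021 -35.8 -20.1
68.25 1.191 -39.0 -26.4
78.0 1.361 -41.1 -33.3
```

Emit:
play_rows(
  plan=[
    [0,-7.4,-0.6,0.17,1],
    [0,-14.7,-2.5,0.34,1],
    [0,-21.5,-5.7,0.511,1],
    [0,-27.7,-9.8,0.681,1],
    [0,-33.1,-15.0,0.851,1],
    [0,-37.5,-21.0,1.021,1],
    [0,-40.9,-27.7,1.191,1],
    [0,-43.1,-34.9,1.361,1],
  ],
)

```text
time: 4.0
tool_pos: [0.4792, 0.0275, 0.1657]
tool_rot: [0.053, -0.703, 0.052, 0.708]
contact_force: [-15.4, 1.3, 8.7]
gripper_width: 0.097
```

```bash
python3 st.py
python3 - <<'E'
from m import *
for n in('wrist','scene','top'):
    f=grab(n); save(f,n+'2.png'); np.savez(n+'2.npz',**f); meas(f)
E
```

```text
4.0 p [0.4792 0.0275 0.1657] yawY -98.5 q [-0.098 -0.251  2.006  0.     1.394  1.621] F [-15.4   1.3   8.7] T [0.32 2.29 0.13] w 0.097 down [-0.007  0.001 -1.   ]
blue 2071 px 11.2 216.4 c [0.5309 0.1175] dir 154.3 ends [0.5444 0.111 ] [0.5144 0.1255] z 0.212 sd [0.0022 0.0083]
red 2996 px 322.3 214.0 c [0.5044 0.0232] dir 171.7 ends [0.533 0.019] [0.4682 0.0284] z 0.185 sd [0.0036 0.0187]
blue 314 px 340.1 128.9 c [0.5406 0.1421] dir 129.5 ends [0.5597 0.119 ] [0.5226 0.1638] z 0.221 sd [0.0131 0.0146]
red 62 px 296.9 159.3 c [0.5116 0.0207] dir 166.1 ends [0.5334 0.0153] [0.4872 0.0267] z 0.184 sd [0.0038 0.0144]
blue 233 px 270.4 219.2 c [0.5384 0.1474] dir 69.4 ends [0.5292 0.1229] [0.548  0.1728] z 0.222 sd [0.0124 0.0137]
red none
```

View pics/wrist2.png

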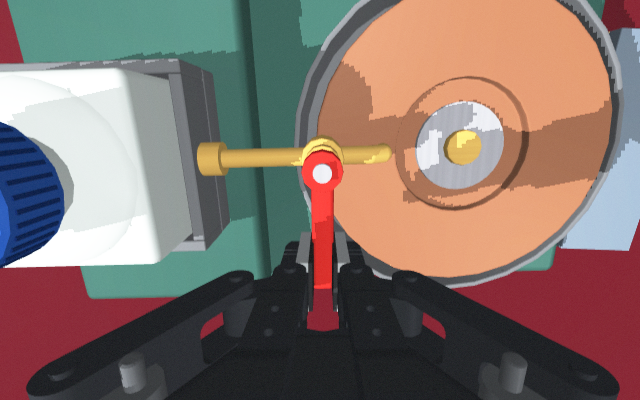

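Emit:
play_rows(
  plan=[
    [0,0,0,0,-0.3],
    [0,0,0,0,-0.3],
    [-60,0,0,0,-0.5],
    [-120,0,0,0,-1],
    [-150,-62,-20,0,-1],
    [-150,-126,-42,0,-1],
    [-150,-126,-42,0,-1],
    [-150,-126,-42,0,-1],
  ],
)

```text
time: 5.15
tool_pos: [0.5416, 0.146, 0.3135]
tool_rot: [-0.05, 0.705, -0.05, -0.705]
contact_force: [-0.5, 0.3, 0.2]
gripper_width: 1.003
```

```bash
python3 st.py
python3 - <<'E'
from m import *
f=grab('wrist'); save(f,'w3.png'); np.savez('w3.npz',**f); meas(f)
f=grab('scene'); save(f,'s3.png'); np.savez('s3.npz',**f); meas(f)
E
```

```text
5.15 p [0.5416 0.146  0.3135] yawY -98.14 q [ 0.131 -0.136  1.66  -0.     1.617  1.844] F [-0.5  0.3  0.2] T [-0.04  0.06  0.03] w 1.003 down [ 0. -0. -1.]
blue 3227 px 323.3 203.2 c [0.5404 0.1447] dir 177.7 ends [0.5675 0.1436] [0.5118 0.1458] z 0.222 sd [0.0134 0.0138]
red 783 px 450.5 212.3 c [0.5029 0.0253] dir 172.8 ends [0.5331 0.0215] [0.468  0.0297] z 0.185 sd [0.0042 0.019 ]
blue 310 px 340.3 128.9 c [0.5407 0.1425] dir 135.2 ends [0.5605 0.1228] [0.5211 0.1619] z 0.221 sd [0.013  0.0145]
red 95 px 294.3 156.5 c [0.501  0.0221] dir 169.9 ends [0.5338 0.0162] [0.4685 0.0278] z 0.184 sd [0.0037 0.02  ]
```

View pics/w3.png

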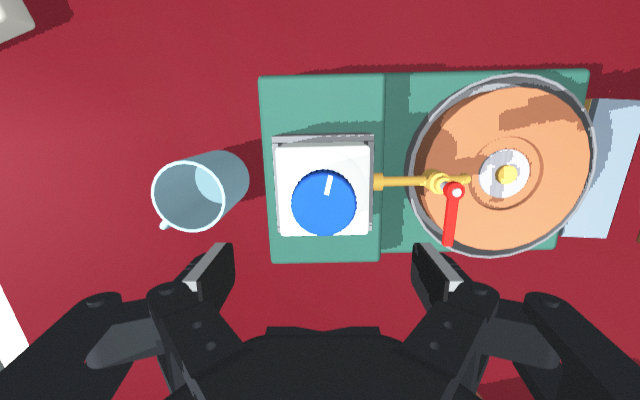

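Emit:
play_rows(
  plan=[
    [50,1.5,1,0,-1],
    [100,1.5,1,0,-1],
    [123,1.5,1,0,-1],
    [123,1.5,1,0,-1],
    [123,1.5,1,0,1],
    [123,1.5,1,0,1],
    [123,1.5,1,0,1],
    [123,1.5,1,0,1],
  ],
)

```text
time: 6.25
tool_pos: [0.5414, 0.1443, 0.193]
tool_rot: [-0.051, 0.707, -0.05, -0.704]
contact_force: [-0.3, -0.1, 6.8]
gripper_width: 0.624
```

```bash
python3 st.py
```

```text
6.25 p [0.5414 0.1443 0.193 ] yawY -98.2 q [ 0.128 -0.077  1.806 -0.     1.408  1.842] F [-0.3 -0.1  6.8] T [ 0.01  0.15 -0.08] w 0.624 down [ 0.004  0.    -1.   ]
```

Emit:
play_rows(
  plan=[
    [0,0,0,-0.12,1],
    [0,0,0,-0.24,1],
    [-0.5,0,0,-0.36,1],
    [-0.7,0,0,-0.48,1],
    [-1,0,0,-0.6,1],
    [-1.2,0,0,-0.72,1],
    [-1.5,0,0,-0.84,1],
    [-1.5,0,0,-0.96,1],
  ],
)

```text
time: 7.25
tool_pos: [0.5408, 0.146, 0.1938]
tool_rot: [0.281, 0.65, 0.283, -0.647]
contact_force: [-1.5, 5.6, 5.3]
gripper_width: 0.626
```

```bash
python3 st.py
python3 - <<'E'
from m import *
f=grab('wrist'); save(f,'w4.png'); np.savez('w4.npz',**f)
E
```

```text
7.25 p [0.5408 0.146  0.1938] yawY -42.96 q [ 0.129 -0.078  1.806  0.004  1.411  0.878] F [-1.5  5.6  5.3] T [ 0.94  0.25 -0.13] w 0.626 down [ 0.002  0.004 -1.   ]
```

View pics/w4.png

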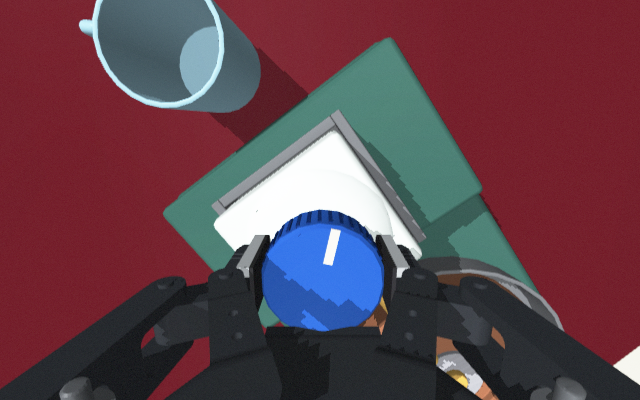

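Emit:
play_rows(
  plan=[
    [-0.3,0,0,-0.12,1],
    [-0.6,0,0,-0.24,1],
    [-0.9,0,0,-0.36,1],
    [-1.2,0,0,-0.48,1],
    [-1.5,0,0,-0.6,1],
    [-1.8,0,0,-0.72,1],
    [-2,0,0,-0.84,1],
    [-2,0,0,-0.92,1],
  ],
)

```text
time: 8.3
tool_pos: [0.5392, 0.1468, 0.1949]
tool_rot: [0.539, 0.457, 0.542, -0.455]
contact_force: [-4.8, 8.6, 5.3]
gripper_width: 0.626
```

```bash
python3 st.py
python3 - <<'E'
from m import *
f=grab('wrist'); save(f,'w5.png'); np.savez('w5.npz',**f)
E
```

```text
8.3 p [0.5392 0.1468 0.1949] yawY 9.71 q [ 0.13  -0.079  1.805  0.006  1.417 -0.04 ] F [-4.8  8.6  5.3] T [ 1.3   0.87 -0.19] w 0.626 down [-0.002  0.005 -1.   ]
```

View pics/w5.png

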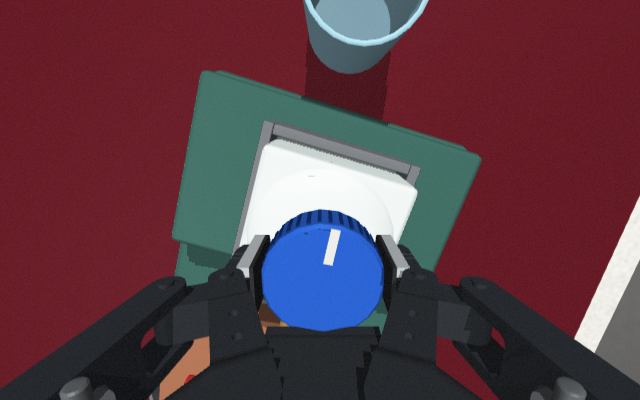

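Emit:
play_rows(
  plan=[
    [-1,0,0,0,1],
    [-2,0,0,0,1],
    [-3,0,0,0,1],
    [-4,0,0,0,1],
    [-5,0,0,0,1],
    [-5,0,0,0,1],
  ],
)

```text
time: 9.1
tool_pos: [0.5396, 0.1443, 0.1983]
tool_rot: [0.539, 0.457, 0.54, -0.457]
contact_force: [-2.8, 4.7, -3.4]
gripper_width: 0.626
```

```bash
python3 st.py
```

```text
9.1 p [0.5396 0.1443 0.1983] yawY 9.51 q [ 0.128 -0.082  1.802  0.     1.423 -0.038] F [-2.8  4.7 -3.4] T [ 0.56  0.44 -0.04] w 0.626 down [-0.001  0.    -1.   ]
```

Emit:
play_rows(
  plan=[
    [-1,0,0,0,1],
    [-2,0,0,0,1],
    [-2,0,0,0,1],
  ],
)

```text
time: 9.48
tool_pos: [0.54, 0.1442, 0.2012]
tool_rot: [0.54, 0.457, 0.54, -0.457]
contact_force: [-3.3, 2.3, -2.2]
gripper_width: 0.627
```

```bash
python3 st.py
```

```text
9.475 p [0.54   0.1442 0.2012] yawY 9.51 q [ 0.128 -0.084  1.799 -0.     1.427 -0.038] F [-3.3  2.3 -2.2] T [ 0.5   0.58 -0.03] w 0.627 down [-0. -0. -1.]
```

```bash
cat > tz.py <<'E'
from m import *
def tz(f):
    hsv=cv2.cvtColor(f['img'],cv2.COLOR_RGB2HSV);P=pts(f); C=np.array([.540,.1445]); a=np.radians(-6.5)
    d=P[...,:2]-C; x=d@[np.cos(a),np.sin(a)]; y=d@[-np.sin(a),np.cos(a)]
    m=(hsv[...,1]<50)&(hsv[...,2]>150)&(np.hypot(x,y)>.035)&(abs(x)<.04)&(abs(y)<.04)&(abs(P[...,2]-.185)<.03)
    return m.sum(),np.median(P[m][:,2]).round(4),[np.median(P[m&q][:,2]).round(4) for q in (x>.02,y>.02) if (m&q).sum()]
if __name__=='__main__':
    for n in('w4','w5'): print(n,tz(dict(np.load(n+'.npz'))))
    f=grab('wrist'); print('now',tz(f))
E
python3 tz.py
```

```text
w4 (np.int64(4240), np.float64(0.1809), [np.float64(0.1804), np.float64(0.1805)])
w5 (np.int64(4143), np.float64(0.1823), [np.float64(0.1814), np.float64(0.182)])
now (np.int64(4093), np.float64(0.1841), [np.float64(0.1833), np.float64(0.1839)])
```

Emit:
play_rows(
  plan=[
    [-1,0,0,0,1],
    [-2,0,0,0,1],
    [-2,0,0,0,1],
  ],
)

```text
time: 9.9
tool_pos: [0.5412, 0.1443, 0.2038]
tool_rot: [0.541, 0.458, 0.539, -0.456]
contact_force: [1.3, 3.6, -0.2]
gripper_width: 0.627
```

```bash
cat >> tz.py <<'E'
    def grn(f):
        hsv=cv2.cvtColor(f['img'],cv2.COLOR_RGB2HSV);P=pts(f); C=np.array([.540,.1445]); a=np.radians(-6.5)
        d=P[...,:2]-C; x=d@[np.cos(a),np.sin(a)]; y=d@[-np.sin(a),np.cos(a)]
        m=(hsv[...,0]>70)&(hsv[...,0]<95)&(hsv[...,1]>80)&(x>.06)&(abs(P[...,2]-.1)<.03); return m.sum(),np.median(P[m][:,2]).round(4)
    for n in('w4','w5'): print(n,grn(dict(np.load(n+'.npz'))))
    print('now',grn(f)); np.savez('w6.npz',**f); save(f,'w6.png')
E
python3 st.py; python3 tz.py
```

```text
9.9 p [0.5412 0.1443 0.2038] yawY 9.51 q [ 0.128 -0.085  1.796 -0.     1.428 -0.038] F [ 1.3  3.6 -0.2] T [ 0.54 -0.19 -0.05] w 0.627 down [ 0.003  0.    -1.   ]
w4 (np.int64(4240), np.float64(0.1809), [np.float64(0.1804), np.float64(0.1805)])
w5 (np.int64(4143), np.float64(0.1823), [np.float64(0.1814), np.float64(0.182)])
now (np.int64(4011), np.float64(0.1834), [np.float64(0.1829), np.float64(0.1831)])
w4 (np.int64(13136), np.float64(0.0954))
w5 (np.int64(5959), np.float64(0.0954))
now (np.int64(5812), np.float64(0.0954))
```

Emit:
play_rows(
  plan=[
    [-2,0,0,0,1],
    [-4,0,0,0,1],
    [-7,0,0,0,1],
    [-10,0,0,0,1],
    [-14,0,0,0,1],
    [-19,0,0,0,1],
    [-24,0,0,0,1],
    [-24,0,0,0,1],
  ],
)

```text
time: 10.95
tool_pos: [0.5405, 0.1443, 0.2277]
tool_rot: [0.54, 0.457, 0.539, -0.457]
contact_force: [-0.4, 0.4, 0.5]
gripper_width: 0.624
```

```bash
python3 st.py; python3 tz.py|sed -n 3p
python3 - <<'E'
from m import *
f=grab('scene'); np.savez('s7.npz',**f); meas(f,ztop=.255); cv2.imwrite('pics/s7.png',cv2.cvtColor(cv2.resize(f['img'][90:230,240:440],None,fx=3.5,fy=3.5),cv2.COLOR_RGB2BGR))
f=dict(np.load('w6.npz')); meas(f,ztop=.255)
P=pts(f); hsv=cv2.cvtColor(f['img'],cv2.COLOR_RGB2HSV); b=big((hsv[...,0]>105)&(hsv[...,0]<130)&(hsv[...,1]>150)&(hsv[...,2]>150)); b&=P[...,2]>.245
A=np.c_[P[b][:,:2],np.ones(b.sum())]; k=np.linalg.lstsq(A,P[b][:,2],rcond=None)[0]; print('cap top z',np.median(P[b][:,2]),'slope',k[:2])
E
```

```text
10.95 p [0.5405 0.1443 0.2277] yawY 9.51 q [ 0.128 -0.102  1.771 -0.     1.471 -0.038] F [-0.4  0.4  0.5] T [-0.03  0.01 -0.03] w 0.624 down [ 0.001  0.    -1.   ]
now (np.int64(3300), np.float64(0.1821), [np.float64(0.1806), np.float64(0.1809)])
blue 295 px 339.0 122.4 c [0.5422 0.1341] dir 148.0 ends [0.5672 0.1185] [0.5183 0.149 ] z 0.255 sd [0.0115 0.015 ]
red 91 px 294.1 156.2 c [0.5001 0.0223] dir 169.9 ends [0.5335 0.0163] [0.4685 0.0279] z 0.184 sd [0.0036 0.0198]
blue 10782 px 322.2 276.4 c [0.5417 0.1419] dir 147.8 ends [0.5663 0.1265] [0.519  0.1563] z 0.257 sd [0.0137 0.0139]
red 100 px 205.8 345.5 c [0.4709 0.03  ] dir 90.4 ends [0.4709 0.024 ] [0.4708 0.0379] z 0.184 sd [0.0015 0.0038]
cap top z 0.2566527858767622 slope [-0.01963157  0.13138351]
```

View pics/s7.png

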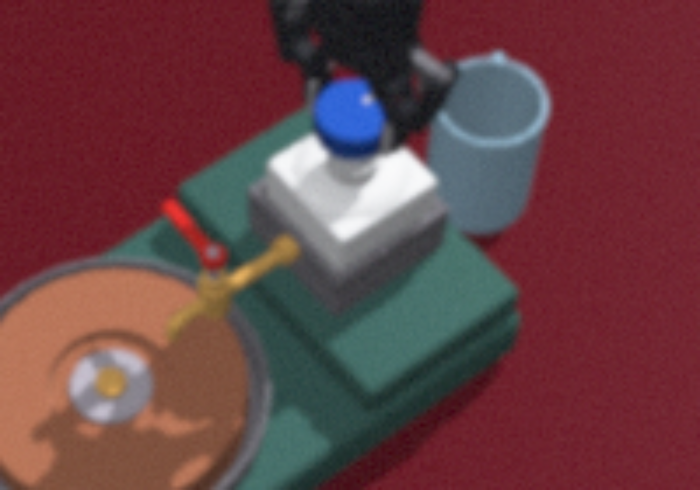

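View pics/w6.png

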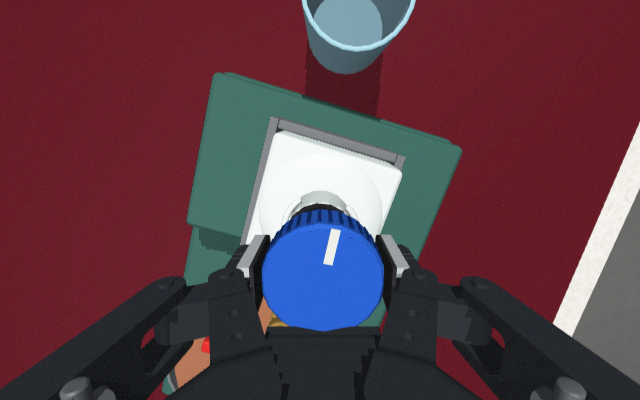

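```bash
cat > tilt.py <<'E'
from m import *
def tilt(f):
    P=pts(f); hsv=cv2.cvtColor(f['img'],cv2.COLOR_RGB2HSV); b=big((hsv[...,0]>105)&(hsv[...,0]<130)&(hsv[...,1]>150)&(hsv[...,2]>190))
    b=cv2.erode(b.astype(np.uint8),np.ones((9,9)))>0
    Q=P[b]
    for _ in range(4):
        A=np.c_[Q[:,:2]-[.5405,.1443],np.ones(len(Q))]; k=np.linalg.lstsq(A,Q[:,2],rcond=None)[0]; r=Q[:,2]-A@k; Q=Q[abs(r)<max(.001,2*r.std())]
    print(len(Q),'z at axis',k[2].round(4),'slope',k[:2].round(3),'res',r.std().round(4),'c',np.median(P[b],0).round(4))
if __name__=='__main__':
    for n in('w3','w4','w5','w6'): tilt(dict(np.load(n+'.npz')))
    tilt(grab('wrist'))
E
python3 tilt.py
```

```text
1237 z at axis 0.2222 slope [ 0.    -0.002] res 0.0005 c [0.534  0.1455 0.2221]
3906 z at axis 0.2229 slope [0.005 0.004] res 0.0005 c [0.5474 0.1453 0.223 ]
6947 z at axis 0.224 slope [-0.002  0.012] res 0.0005 c [0.5395 0.1431 0.2239]
6990 z at axis 0.2567 slope [ 0.002 -0.003] res 0.0005 c [0.5401 0.1408 0.2567]
6977 z at axis 0.2559 slope [ 0.    -0.004] res 0.0005 c [0.5403 0.1407 0.2559]
```

Emit:
play_rows(
  plan=[
    [0,0,0,0,1],
    [0,0,0,0,1],
    [0,0,0,0,1],
    [0,0,0,0,1],
  ],
)

```text
time: 11.6
tool_pos: [0.5401, 0.1443, 0.2268]
tool_rot: [0.54, 0.457, 0.54, -0.457]
contact_force: [0.1, -0.8, -0.5]
gripper_width: 0.625
```

```bash
python3 st.py
python3 - <<'E'
from tilt import *
tilt(grab('wrist')); meas(grab('scene'),ztop=.2555)
print(manip.job_done())
E
```

```text
11.6 p [0.5401 0.1443 0.2268] yawY 9.51 q [ 0.128 -0.102  1.772 -0.     1.471 -0.038] F [ 0.1 -0.8 -0.5] T [ 0.02  0.01 -0.  ] w 0.625 down [-0. -0. -1.]
6928 z at axis 0.2558 slope [-0.    -0.002] res 0.0005 c [0.5404 0.1408 0.2558]
blue 293 px 338.7 122.1 c [0.5414 0.134 ] dir 147.0 ends [0.5645 0.119 ] [0.5167 0.1501] z 0.255 sd [0.0114 0.0151]
red 90 px 294.0 156.1 c [0.4997 0.0224] dir 170.1 ends [0.5325 0.0167] [0.4685 0.0278] z 0.184 sd [0.0036 0.0195]
the job is handed in; nothing more can be done
None
```

I shut the drip cock, unscrewed the cap about 108° anticlockwise, lifted it free, and handed the job in at about 11.7 s with the cap held above the neck. No verdict was reported.

**Last checks:**
- **Cock:** the lever points at 170–173° in the world frame, against a target of about 173.4°. That is within about 3.5° of square across the pipe.
- **Cap:** its top is at z 0.256 m and level, with slope under 0.005. That puts the lower edge about 20 mm above the rim. The tool axis at (0.540, 0.144) is within about 1 mm of where I measured the cap's centre before unscrewing.
- **Cap mark:** it points to the tank's +y side.
- **Tank and neighbours:** the shoulder height is back to its earlier reading within about 1 mm, so the tank is seated. The jug looked undisturbed. I did not recheck the whetstone and knife, but no move touched them.
- **Forces:** the outside force on the tool is about 1 N, with the fingers stopped on the cap (53 mm opening).

**Disagreements:**
- The tank's shoulder read about 2–3 mm high for a moment as the cap came free, then went back down.
- A first rough plane fit gave a cap tilt of 0.13. It included side and mark pixels, and the cleaned fit on the same picture gave about 0.
- The scene camera put the held cap's centre about 10 mm lower in y than the tool pose. The gripper hides part of the cap in that view, so I trusted the wrist camera and the tool pose.

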